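# Set the wind-out reading stand and lean the e-reader on it

## Robot

A 6-joint arm with a two-finger parallel gripper is mounted at the origin on the work surface. World frame = base frame: x ahead of the robot, y to its left, z up, the work surface at z = 0. Lengths are in mm, angles in degrees, forces in N, time in s.
With the tool pointing down it reaches from about 350 to 850 mm from the base axis. Payload 8.1 kg.
Tool frame: the origin (TCP) lies midway between the tips of the shut fingers; the grasp point (between the pads) lies 19 mm behind it (r.pinch_z is the distance from the TCP to the grasp point, in mm); z points along the fingers, y is the line along which they close (so a half turn about z gives the same grasp; the last joint's range is limited). The gripper opens to 85 mm and grips with 20 to 120 N. Pads are 22 mm wide; open, the fingers measure 114 mm over their backs; the gripper's body (76 mm by 85 mm) begins 54 mm behind the grasp point. The pads swing forward as they close: fully open they stand 13 mm farther back than shut.
Start: joints at [62.429, 7.471, 85.268, -0, 87.261, -4.893], TCP at [231.307, 553.626, 231.292] pointing down, gripper open.
Joint ranges: [-169.43, 169.43], [-51.17, 129.36], [1.28, 143.12], [-76.62, 256.62], [0, 156.53], [-152.29, 152.29]. Speed limits (degrees/s): [136.94, 136.94, 159.86, 180, 180, 180].

## Interface

Orientations are given as [roll, pitch, yaw] about the fixed x, y, z axes, in that order (R = Rz(yaw) Ry(pitch) Rx(roll)).
In Python, from bench import r gives the robot as it stands.
- The arm moves only by the shell command python3 -m jog 'ROWS' [OPENING] [FORCE]. ROWS is JSON, one flat list of numbers, 6 for each row, row after row: the shift along the tool's x, y, z in m, then the turn, a rotation vector about the tool's x, y, z in rad. A call has 1 to 8 rows; each row is the pose to reach, as a shift and turn from the pose commanded when the call began, along the tool's axes at that moment; what a row does not reach only later rows make up. A row lasts 1/8 s, in which the tool goes at most 62.5 mm and 10.7 degrees, less where a joint would pass 70% of its speed; a pose out of reach is approached as far as the arm can. A call with a gripper value outside its range is refused whole. OPENING is the opening, from -1 (shut) to 1 (fully open), set as the call begins (- or left out, the last holds). The fingers move at their own pace and stop on an object; FORCE is the grip in N (left out, the last holds). Time passes only in rows, so rows that repeat a pose let the fingers close. It gives the time, the measured TCP pose, the force, the opening and the grip force at its end, in the units of the state.
- r.sense(): the state, without advancing time (a new reading comes with each control period).
- r.snapshot(name): name is "side" or "top"; returns a dict with "pixels" (420x560x3 uint8, red, green, blue), "range_z" (420x560 float32, mm along the optical axis (not along the pixel's ray), 0 where there is no reading), "K" (3x3 intrinsics, pixels), "rvec" (rotation vector, rad) and "tvec" (3), from world to camera coordinates, as OpenCV has them. Camera axes: x right, y down, z forward; pixel columns grow to the right and rows downward; lengths in mm; the calibration is good to about 2 mm. A picture is of the moment at which its call begins.
- r.hand_in(): hands the job in; it is judged then, once.
Trained networks look in a picture, given as the dict that the camera call returned (one of the last four; its "shot" number tells which), for a name from the list of things; names that differ only in an ending like _2 or _b are one class to them, and where a whole thing is asked for, a point or a joint stands for the part that bears it (a point fixed in the world has none). Each returns a list of dicts, best first, with "score" (0 to 1); they miss things now and then, are a little off and sometimes report something else, mostly with a low value. They report only what shows in the picture. A call takes as long as a camera call. They do not tell look-alikes from the thing itself.
- r.look_for(picture, target): "bbox" ([left, top, right, bottom] in pixels, round what is visible of it).
- r.outline_of(picture, target): "region" (420x560 bool, what is visible of it) and "bbox" ([left, top, right, bottom] in pixels, round what is visible of it).
The state is a dict: "time": time; "joint_pos": joint angles; "qd": joint speeds; "joint_efforts": joint torques, N m; "tool_pos": TCP position; "tcp_rot": TCP orientation; "ft_force": force on the tool from outside, world axes, zero at the start; "wrist_torque": the same for the moment, N m; "finger_gap": finger opening in mm; "grip_force": force on a finger pad.
Only numpy, scipy, OpenCV 4.12 (cv2) and the standard library are available. Lean on these libraries where they do the work, as an engineer would, in place of code of your own. Each camera call takes 0.05 s, during which the arm holds its last target. There are 200 camera calls.

## Task

Wind the handwheel of the reading stand until the sliding backrest carriage is firmly up against the adjusting screw of the clamped stop on the side rod, but do not force it: the stop is held by friction only and must not be shoved along. Then take the e-reader out of the oak rack and lean it on the stand, screen facing out over the lip and up, lower edge tucked against the lip, its back resting on the backrest, centred; do not let it drop. Let go, with the carriage still up against the screw, and leave everything else where it is.

Things in the scene. Friction and masses are not known exactly. Their poses are not given: they have to be found in the camera images.
- stand: reading stand, fixed, aluminium base plate 215 x 175 mm, top 12 mm above the table. Origin on the table under the plate; x along the slide towards the lip, y left, z up. Lip: bar across y (120 mm long), inner face at x = +100 mm, top 26 mm above the table. A gear housing with the handwheel is at x -30, y -120 mm
- carriage: sliding carriage, axes as the stand, moves along the stand's x, starts at stand x -25 mm. Backrest: upright plate 100 mm wide, 8 mm thick, top edge 96 mm above the table. Origin: middle of the foot of its front face (towards the lip), 12 mm above the table. An arm at y 48 to 94 mm, 15 to 35 mm above the table, has its front at carriage x 0 and meets the stop's screw
- stop: steel block 22 x 30 x 22 mm, thumb screw on top, clamped on the side rod at stand y +76 mm, x 52 to 71 mm; axes as the stand. Origin: centre of its face towards the carriage, 25 mm above the table. From this face a 7 mm steel adjusting screw (y +10 mm) juts 3 to 15 mm towards the carriage, varying each time. The stop slips if pressed with over 75 N, about 12 N at the crank grip along its circle
- wheel: handwheel, vertical axis, rim 96 mm across, rim top 59 mm above the table; origin on its axis, 47 mm above the table; z up. Turning it counter-clockwise seen from above drives the carriage towards the lip, 40 mm a turn; friction about 1 N at the crank grip; it stays where it is left
- crank_grip (a point): upright crank grip on the wheel's rim, 42 mm from the wheel's axis: a free-spinning wooden cylinder 18 mm in diameter and 42 mm tall, from 59 to 101 mm above the table; this point is on its axis, 85 mm above the table. It spins about itself, so it can be pinched and led round without turning the gripper
- rack: oak rack, fixed, 105 x 135 mm, two slots 12.5 mm wide running along its y at rack x = -24 and +24 mm, slot floor 8 mm and wall tops 44 mm above the table; origin under its centre, on the table; z up
- reader: grey e-reader, a slab 9.5 mm thick (x), 104 mm wide (y), 160 mm tall (z), 0.18 kg, standing in one slot of the rack. Origin: centre of its lower edge face; z up along its height; +x is the screen face (pale screen)
- notebook: grey cloth-covered notebook 9.5 x 100 x 100 mm standing in the other slot of the rack, leave alone; origin centre of its lower edge face
- oakbox: closed oak box 114 x 154 x 70 mm with brass latch, bystander; origin centre of its underside
- jar: frosted glass jar, 68 mm diameter, 95 mm tall, bystander; origin centre of its underside
- timer: red plastic timer dial, 72 mm diameter, 41 mm tall, bystander; origin centre of its underside
- plate: cream ceramic plate, 150 mm diameter, 18 mm tall, bystander; origin centre of its underside
- fork: steel fork 190 mm long, lying flat, bystander; origin on its underside near the middle
There are look-alikes about, which are no part of the job. What is meant by the reader is not turquoise, and is the smaller of those in its own colour.

How it is judged (in metres and radians):
On the way, in this order (a step that is already met when the one before it is completed fails the run):
1. the carriage is wound up against the stop and presses on it with more than 5 N (contact force between carriage and stop above 5 N), for 0.2 s.
2. after that, the reader is lifted out of the rack (its lower edge more than 50 mm above the table) (height (world z) of reader above 0.05 m), for 0.1 s.
At the end, for the whole second after the job is handed in: Carriage arm within 2 mm of the screw's tip; reader released and at rest on the stand, lower edge within about 15 mm behind the lip, within 20 mm of the middle and 0.2 rad of square, leaning 0.15 to 0.85 rad back on the backrest, screen out and up (x of screw_c0 in the frame of carriage below 0.0185 m and x of reader in the frame of stand between 0.08 and 0.101 m and y of reader in the frame of stand between -0.02 and 0.02 m and z of reader in the frame of stand below 0.022 m and angle between reader's own z axis and vertical between 0.15 and 0.85 rad and angle between reader's own x axis and vertical below 1.45 rad and angle between the y axis of reader and the y axis of stand, either way round below 0.2 rad and contact force between reader and carriage above 0.02 N and contact force between reader and stand above 0.1 N and contact force between reader and the fingers below 0.05 N and linear speed of reader below 0.02 m/s); the robot touches nothing.
It fails at once if the stop is shoved more than 2 mm along its rod (distance of stop from where it was at the start of the episode above 0.002 m).
It fails at once if the reader is dropped (moves faster than 0.5 m/s out of the fingers) (linear speed of reader above 0.5 m/s and contact force between reader and the fingers below 0.05 N).
It fails at once if the notebook is moved more than 30 mm (distance of notebook from where it was at the start of the episode above 0.03 m).
It fails at once if the jar, box, timer, plate or fork is moved more than 30 mm (distance of any of jar, oakbox, timer, plate, fork from where it was at the start of the episode above 0.03 m).
It also fails if it takes over 72 s, if anything falls off the work surface, if the arm or the gripper's body presses on something with over 40 N, if the wrist force passes 120 N, or if a joint passes its speed limit or range.

## Working session

There is one attempt and no reset: what is moved stays moved. The work goes in short steps, Python scripts to look and compute and a shell command to move; the robot and the scene stay as the last step left them, time stands still between calls to the robot, and variables do not carry over. Pictures are saved under pics/ and viewed, at most 10 in all, crops included, and the job is handed in when it is done.

```bash
mkdir -p pics; ls; cat > h.py <<'E'
import numpy as np, cv2
from bench import r
def snap(n):
    s=r.snapshot(n); return s
def cloud(s):
    K=np.array(s["K"]);R=cv2.Rodrigues(np.array(s["rvec"],float))[0];t=np.array(s["tvec"],float).ravel()
    z=s["range_z"];v,u=np.mgrid[:z.shape[0],:z.shape[1]]
    P=np.stack([(u-K[0,2])/K[0,0]*z,(v-K[1,2])/K[1,1]*z,z],-1)
    W=(P-t)@R; W[z==0]=np.nan
    return W
def save(s,n): cv2.imwrite("pics/"+n,np.ascontiguousarray(s["pixels"][:,:,::-1]))
E
python3 - <<'E'
from h import *
np.set_printoptions(precision=1,suppress=True)
st=r.sense();print(st)
for n in("top","side"):
    s=snap(n);save(s,n+"1.png");W=cloud(s)
    np.savez(n+"1.npz",W=W,px=s["pixels"])
    for t in "stand carriage stop wheel crank_grip rack reader notebook oakbox jar timer plate fork".split():
        for d in r.outline_of(s,t)[:3]:
            w=W[d["region"]];w=w[~np.isnan(w[:,0])]
            print(n,t,round(d["score"],2),np.array(d["bbox"]),np.median(w,0) if len(w) else None,*(np.percentile(w,[2,98],axis=0) if len(w) else []))
E
```

```text
pics
{'time': 0.0, 'joint_pos': array([62.4,  7.5, 85.3,  0. , 87.3, -4.9]), 'qd': array([-0.1,  0.1,  0. , -0.1, -0.1,  0. ]), 'joint_efforts': array([ -0. , -56.9, -50.1,  -0. ,   0. ,   0. ]), 'tool_pos': array([231. , 553.1, 230.2]), 'tcp_rot': array([-179.9,   -0. ,  157.3]), 'ft_force': array([-1. , -0.8, -1.2]), 'wrist_torque': array([-0.1, -0. , -0. ]), 'grip_force': 0.0, 'finger_gap': 85.44718332774482}
top stand 0.61 [278.3 151.2 388.4 238.2] [594.4 -91.   15.9] [ 493.8 -242.9    8.8] [701.1  17.2  95.5]
top carriage 0.91 [294.1 199.1 346.4 227. ] [549.  -85.3  29.6] [ 517.4 -143.    22.4] [575.2 -11.   98.5]
top carriage 0.48 [372.6 205.4 379.8 210.3] [ 550.1 -216.3  100.4] [ 544.7 -225.6   82.5] [ 557.6 -211.2  103.7]
top stop 0.45 [151.6 194.6 209.2 207.9] [578.6 283.6 132.2] [571.5 238.9  35.5] [590.1 338.3 171.8]
top wheel 0.6 [351.2 177.3 387.6 212.4] [ 593.6 -212.9   58.8] [ 546.8 -255.3    4.6] [ 637.7 -167.7  102.1]
top wheel 0.42 [249.5 264.8 280.4 291.8] [381.   71.   95.6] [351.6  41.5  30.5] [407.8 101.   99.6]
top crank_grip 0.48 [373.  205.9 378.7 211.1] [ 55
[... 2704 characters left out ...]
.  376.7 144.9] [ 399.5 -391.    69.5] [ 332.4 -503.5    4.1] [ 468.  -347.7   75.2]
side jar 0.56 [340.9 213.7 371.7 261.8] [378.2  94.1  71.6] [347.1  51.    9.2] [408.4 106.2  98.4]
side jar 0.46 [194.2 295.8 231.7 325.4] [682.2 299.8  28.7] [653.1 267.5   5.7] [714.2 322.5  42.6]
side timer 0.65 [195.8 293.3 231.1 325.3] [683.  299.9  28.6] [653.5 264.6   2.8] [716.9 322.4  42.7]
side timer 0.41 [148.4 220.4 210.7 266.8] [810.4 113.5  11. ] [740.3  48.1   1.8] [873.7 184.2  20.7]
side plate 0.92 [151.6 223.3 209.3 268.6] [810.5 114.2  11.1] [740.3  50.2   2.1] [874.2 184.2  20.7]
side fork 0.61 [264.2 138.4 299.6 165.7] [ 590.8 -215.5   58.5] [ 544.9 -327.6    0.1] [ 636.6 -166.9  101.6]
```

```bash
python3 - <<'E'
import cv2,numpy as np
t=cv2.imread("pics/top1.png");s=cv2.imread("pics/side1.png")
a=cv2.resize(t[90:310,120:510],(780,440),interpolation=3);cv2.imwrite("pics/a.png",a)
b=np.hstack([cv2.resize(t[175:310,130:230],(400,540),interpolation=3),cv2.resize(s[240:375,240:340+0],(400,540),interpolation=3)])
cv2.imwrite("pics/b.png",b)
E
```

```text
(no output)
```

View pics/a.png

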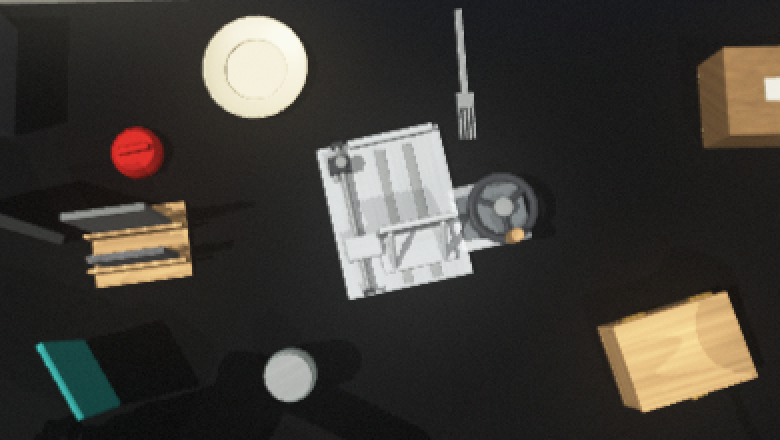

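View pics/b.png

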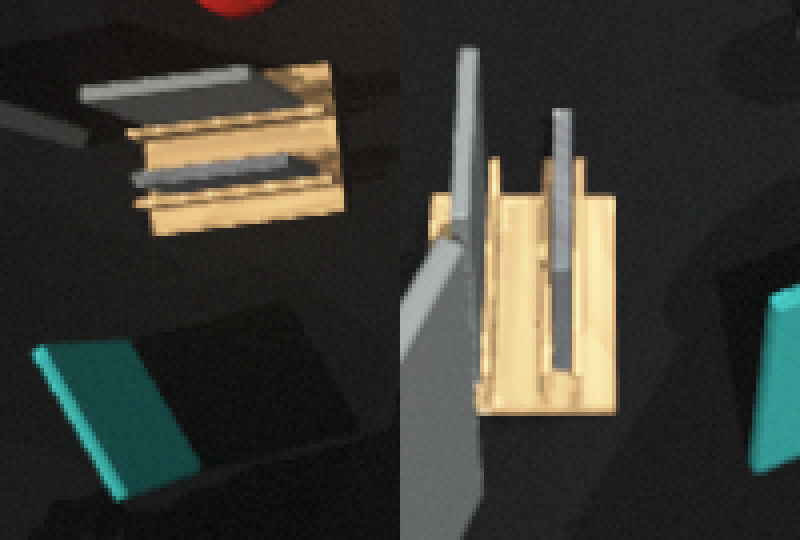

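```bash
python3 - <<'E'
import numpy as np,cv2
np.set_printoptions(precision=1,suppress=True)
def box(P):
    c,wh,a=cv2.minAreaRect(P[:,:2].astype(np.float32)); return np.array([*c,*wh,a,len(P)])
def line(P):
    c=P.mean(0);u=np.linalg.svd((P-c)[:,:2],full_matrices=False)[2][0];u*=np.sign(u[1])
    t=(P-c)[:,:2]@u;n=(P-c)[:,:2]@[-u[1],u[0]]
    return np.array([*c,np.degrees(np.arctan2(-u[0],u[1])),*np.percentile(t,[1,99]),*np.percentile(n,[2,98])])
for n in("top","side"):
    W=np.load(n+"1.npz")["W"].reshape(-1,3);W=W[~np.isnan(W[:,0])]
    def sel(x0,x1,y0,y1,z0,z1):
        return W[(W[:,0]>x0)&(W[:,0]<x1)&(W[:,1]>y0)&(W[:,1]<y1)&(W[:,2]>z0)&(W[:,2]<z1)]
    print(n)
    print("plate",box(sel(470,720,-170,40,8,18)))
    print("backrest top",line(sel(540,600,-160,-5,92,101)))
    print("lip",line(sel(640,720,-180,10,22,30)))
    print("stopblk",box(sel(620,700,-20,40,30,40)),line(sel(620,700,-20,40,30,40)))
    print("screwtop",sel(620,700,-20,40,45,60).mean(0))
    print("grip",box(sel(535,570,-240,-200,96,106)),sel(535,570,-240,-200,96,106).mean(0))
    print("wheelrim",box(sel(530,650,-270,-160,54,65)))
    print("reader",line(sel(560,600,200,360,160,176)))
    print("notebook",line(sel(515,555,200,360,100,116)))
    print("rackwall",box(sel(480,640,200,360,38,50)))
    B=sel(450,700,345,600,20,260);print("big",np.percentile(B,[1,50,99],axis=0).ravel(),len(B))
    T=sel(450,760,345,600,150,260)
    if len(T):print(line(T),T[:,2].max())
E
```

```text
top
plate [ 599.3  -78.4  214.3  190.7   11.3 3224. ]
backrest top [570.4 -94.1  96.6  11.3 -48.6  47.8  -3.8   3.7]
lip [695.9 -57.7  26.3  18.8 -68.1  75.1 -12.3  28.9]
stopblk [661.    3.3  30.9  71.3  84.8  91. ] [661.3   4.   35.4  89.3 -31.5  31.  -12.5  16.2]
screwtop [660.4   0.9  51.6]
grip [ 552.2 -219.5   15.7   15.6   41.1   39. ] [ 552.  -219.3  101.1]
wheelrim [ 592.2 -210.7   93.1   92.4   89.1  499. ]
reader [580.7 289.8 168.5   6.5 -50.9  51.   -5.2   4.2]
notebook [534.2 276.8 108.5   6.2 -48.3  49.2  -5.    4.4]
rackwall [557.  283.6  70.5 135.3   7.3 294. ]
big [561.8 351.1  22.4 589.5 480.5 186.7 651.5 599.1 234.6] 890
[585.  452.9 224.  -16.9 -61.5  85.8  -6.7   6.7] 235.9727166681106
side
plate [ 592.3  -65.9  234.3  207.3    0.2 2464. ]
backrest top [569.1 -91.6  96.7  11.7 -53.9  46.9  -3.9   3.9]
lip [691.  -47.1  26.8  20.6 -81.5  67.4 -13.9  28.8]
stopblk [660.    6.   57.1  29.4  21.3  83. ] [661.6   8.3  35.3 -88.5 -22.2  27.5 -15.9  12.8]
screwtop [659.5   2.   51.4]
grip [ 550.8 -219.7   15.5   14.1   31.9   27. ] [ 551.3 -219.1  100.9]
wheelrim [ 592.9 -209.4   88.    98.3   35.   350. ]
reader [580.3 294.  167.9   6.2 -55.1  47.6  -4.7   4.5]
notebook [533.7 281.9 108.1   6.  -54.6  46.2  -4.3   3.9]
rackwall [551.4 282.5  54.4 136.3   6.6 412. ]
big [561.2 350.4  23.1 586.5 477.6 160.6 614.  538.  232.4] 3580
[587.5 475.7 204.6 -17.4 -80.4  65.7  -9.8   3.5] 234.22375368102783
```

Candidates for the reader (top view): the grey slab in the rack at (180,200), the taller grey slab outside it at about (130,200) with its top near z 235 mm, and the turquoise one at (160,280). The slab in the rack fits: it isn't turquoise, its top is at 168 mm so it is the smaller grey one, and it stands in a slot. The crop confirms this. The shorter piece at (185,218) is the notebook.

The stand's yaw is about 11.3°, and the crank grip is at about (551.7, -219.3).

```bash
python3 -m jog '[-0.297,-0.295,0.03,0,0,0.6,-0.594,-0.589,0.06,0,0,0.977,-0.594,-0.589,0.06,0,0,0.977,-0.594,-0.589,0.06,0,0,0.977,-0.594,-0.589,0.06,0,0,0.977,-0.594,-0.589,0.06,0,0,0.977,-0.594,-0.589,0.06,0,0,0.977,-0.594,-0.589,0.06,0,0,0.977]' 0 30
cat >> h.py <<'E'
from scipy.spatial.transform import Rotation as Ro
def row(p,rpy,p0=None,rpy0=None):
    "row from (commanded, else measured) pose to the world pose p mm, rpy deg"
    s=r.sense(); p0=s["tool_pos"] if p0 is None else p0; rpy0=s["tcp_rot"] if rpy0 is None else rpy0
    A=Ro.from_euler("xyz",rpy0,degrees=True);B=Ro.from_euler("xyz",rpy,degrees=True)
    return np.round(np.r_[A.inv().apply(np.array(p)-p0)/1000,(A.inv()*B).as_rotvec()],4).tolist()
E
python3 - <<'E'
from h import *
print(r.sense()["ft_force"],row([551.7,-219.3,150],[180,0,101.3]))
E
```

```text
time: 2.4
tool_pos: [423.3, 91.2, 195.9]
tcp_rot: [179.9, 0.0, 101.3]
ft_force: [1.3, 0.7, 0.5]
finger_gap: 42.7
grip_force: 0.0
[1.32676003 0.67314038 0.48147826] [-0.3297, 0.0648, 0.046, 0.0015, 0.0, 0.0009]
```

```bash
python3 -m jog '[-0.3297,0.0648,0.046,0,0,0,-0.3297,0.0648,0.046,0,0,0,-0.3297,0.0648,0.046,0,0,0,-0.3297,0.0648,0.046,0,0,0,-0.3297,0.0648,0.046,0,0,0,-0.3297,0.0648,0.046,0,0,0,-0.3297,0.0648,0.046,0,0,0]'
python3 - <<'E'
from h import *
print(r.sense()["ft_force"],row([551.7,-219.3,68],[180,0,101.3]))
s=snap("side");W=cloud(s);P=W.reshape(-1,3);m=(P[:,0]>535)&(P[:,0]<570)&(P[:,1]>-240)&(P[:,1]<-200)&(P[:,2]>70)&(P[:,2]<99);print(P[m].mean(0),m.sum())
E
```

```text
time: 3.28
tool_pos: [550.9, -219.3, 148.7]
tcp_rot: [-180.0, -0.0, 101.2]
ft_force: [0.3, 0.7, 0.0]
finger_gap: 42.8
grip_force: 0.0
[0.29367261 0.71342193 0.03721002] [-0.0002, 0.0008, 0.0807, -0.0009, -0.0004, -0.0018]
[ 550.89653819 -216.1048851    84.97437772] 57
```

```bash
python3 -m jog '[0,0,0.04,0,0,0,0,0,0.08,0,0,0,0,0,0.08,0,0,0]'; python3 -m jog '[0,0,0,0,0,0,0,0,0,0,0,0,0,0,0,0,0,0,0,0,0,0,0,0]' -1 30
python3 - <<'E'
from h import *
s=r.sense();print(s["ft_force"],s["grip_force"],s["finger_gap"],s["tool_pos"])
# circle in tool axes; tool yaw 101.3
c=np.array([592.7,-211.3]); g=s["tool_pos"][:2]; d=g-c; print("radius",np.hypot(*d),np.degrees(np.arctan2(d[1],d[0])))
E
```

```text
time: 3.7
tool_pos: [548.0, -214.7, 66.1]
tcp_rot: [-179.7, -0.3, 101.4]
ft_force: [-0.1, 0.4, 0.8]
finger_gap: 43.0
grip_force: 0.0
time: 4.2
tool_pos: [552.8, -218.1, 72.1]
tcp_rot: [179.8, 0.1, 101.3]
ft_force: [-0.5, 0.7, 6.1]
finger_gap: 17.2
grip_force: 30.2
[-0.51872068  0.72128832  6.06657913] 30.200261645950377 17.202078364019975 [ 552.7614147  -218.1476865    72.13288148]
radius 40.521369744336276 -170.27092764290646
```

```bash
cat >> h.py <<'E'
def circ(a0,das,R=42.0,yaw=101.3):
    y=np.radians(yaw);T=np.array([[np.cos(y),np.sin(y)],[np.sin(y),-np.cos(y)]])
    f=lambda a:R*np.array([np.cos(np.radians(a)),np.sin(np.radians(a))])
    return [np.round(T@(f(a0+d)-f(a0)),1).tolist() for d in das]
E
python3 - <<'E'
from h import *
a0=-168.6
print(circ(a0,np.arange(1,9)*22.5)); print(circ(a0+180,np.arange(1,9)*22.5))
E
```

```text
[[-16.1, 3.2], [-29.7, 12.4], [-38.8, 26.0], [-41.9, 42.1], [-38.7, 58.1], [-29.6, 71.8], [-15.9, 80.8], [0.1, 84.0]]
[[16.1, -3.2], [29.7, -12.4], [38.8, -26.0], [41.9, -42.1], [38.7, -58.1], [29.6, -71.8], [15.9, -80.8], [-0.1, -84.0]]
```

```bash
python3 -m jog '[-0.0161,0.0032,0,0,0,0,-0.0297,0.0124,0,0,0,0,-0.0388,0.026,0,0,0,0,-0.0419,0.0421,0,0,0,0,-0.0387,0.0581,0,0,0,0,-0.0296,0.0718,0,0,0,0,-0.0159,0.0808,0,0,0,0,0,0.084,0,0,0,0]'
python3 -m jog '[0.0161,-0.0032,0,0,0,0,0.0297,-0.0124,0,0,0,0,0.0388,-0.026,0,0,0,0,0.0419,-0.0421,0,0,0,0,0.0387,-0.0581,0,0,0,0,0.0296,-0.0718,0,0,0,0,0.0159,-0.0808,0,0,0,0,0,-0.084,0,0,0,0]'
python3 - <<'E'
from h import *
s=snap("side");W=cloud(s);P=W.reshape(-1,3)
m=(P[:,0]>540)&(P[:,0]<700)&(P[:,1]>-160)&(P[:,1]<0)&(P[:,2]>92)&(P[:,2]<100);print("backrest",P[m].mean(0))
save(s,"side2.png");print(r.sense()["tool_pos"],r.sense()["ft_force"])
E
```

```text
time: 5.2
tool_pos: [635.3, -201.6, 72.1]
tcp_rot: [179.8, 0.2, 101.3]
ft_force: [-5.5, -1.7, 9.7]
finger_gap: 17.0
grip_force: 30.8
time: 6.2
tool_pos: [552.5, -218.3, 72.2]
tcp_rot: [179.8, 0.1, 101.3]
ft_force: [9.7, 2.6, 2.2]
finger_gap: 16.9
grip_force: 30.1
backrest [608.42572051 -83.35320289  96.83586009]
[ 553.21446314 -220.14582585   72.19436555] [ 1.92061948 -1.2300785   2.81796687]
```

```bash
python3 -m jog '[-0.0161,0.0032,0,0,0,0,-0.0297,0.0124,0,0,0,0,-0.0388,0.026,0,0,0,0,-0.0419,0.0421,0,0,0,0,-0.0387,0.0581,0,0,0,0,-0.0296,0.0718,0,0,0,0,-0.0159,0.0808,0,0,0,0,0,0.084,0,0,0,0]'
python3 -m jog '[0.0161,-0.0032,0,0,0,0,0.0297,-0.0124,0,0,0,0,0.0388,-0.026,0,0,0,0,0.0419,-0.0421,0,0,0,0,0.0419,-0.0421,0,0,0,0,0.0419,-0.0421,0,0,0,0]'
python3 - <<'E'
from h import *
for n in("top","side"):
    s=snap(n);W=cloud(s);P=W.reshape(-1,3)
    def rg(x0,x1,y0,y1,z0,z1):
        m=(P[:,0]>x0)&(P[:,0]<x1)&(P[:,1]>y0)&(P[:,1]<y1)&(P[:,2]>z0)&(P[:,2]<z1);return P[m]
    print("backrest",rg(540,700,-160,0,92,100).mean(0))
    save(s,n+"3.png")
t=cv2.imread("pics/top3.png");sd=cv2.imread("pics/side3.png")
cv2.imwrite("pics/c.png",np.hstack([cv2.resize(t[150:240,275:355],(400,450),interpolation=3),cv2.resize(sd[150:240,220:300],(400,450),interpolation=3)]))
s=r.sense();print(s["tool_pos"],s["ft_force"])
a=-168.6+630;print(circ(a,[10,20,30,40,50,60,70,80]),circ(a,[45,90,135,180]))
u=np.radians(a+90);print("tangent",np.cos(u),np.sin(u))
E
```

```text
time: 7.25
tool_pos: [635.3, -201.5, 72.1]
tcp_rot: [179.8, 0.2, 101.3]
ft_force: [-6.1, -1.4, 11.0]
finger_gap: 17.0
grip_force: 31.1
time: 8.0
tool_pos: [585.1, -168.2, 72.1]
tcp_rot: [179.8, 0.1, 101.3]
ft_force: [-1.3, 1.3, 10.9]
finger_gap: 16.7
grip_force: 30.9
backrest [638.84238323 -80.56769731  96.54789807]
backrest [630.75008754 -92.32799744  96.19518455]
[ 585.2189345  -168.16896084   72.08823327] [-1.32634219  3.00785742  9.5241371 ]
[[-0.7, -7.3], [-2.6, -14.4], [-5.7, -21.0], [-9.9, -27.0], [-15.1, -32.1], [-21.1, -36.3], [-27.7, -39.4], [-34.8, -41.3]] [[-12.4, -29.7], [-42.1, -41.9], [-71.8, -29.6], [-84.0, 0.1]]
tangent -0.9802711746217219 -0.19765734037912586
```

View pics/c.png

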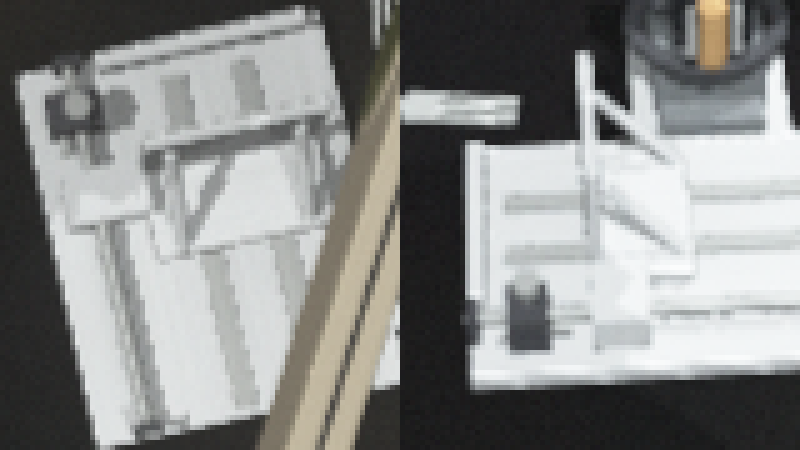

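```bash
python3 -m jog '[-0.0007,-0.0073,0,0,0,0,-0.0026,-0.0144,0,0,0,0,-0.0057,-0.021,0,0,0,0,-0.0099,-0.027,0,0,0,0]'
python3 - <<'E'
from h import *
a=-168.6+670;print(circ(a,range(5,41,5)))
for k in(0,20,40):
  u=np.radians(a+90+k);print("tangent",np.cos(u),np.sin(u))
E
```

```text
time: 8.6
tool_pos: [560.7, -183.3, 72.1]
tcp_rot: [179.8, 0.1, 101.4]
ft_force: [0.0, 1.0, 9.5]
finger_gap: 17.1
grip_force: 30.9
[[-2.5, -2.7], [-5.2, -5.2], [-8.1, -7.4], [-11.2, -9.4], [-14.4, -11.0], [-17.8, -12.4], [-21.3, -13.5], [-24.9, -14.3]]
tangent -0.6238795967093871 -0.7815204724188181
tangent -0.31895930929806976 -0.9477684100095858
tangent 0.02443217815265298 -0.9997014897811831
```

```bash
python3 -m jog '[-0.0025,-0.0027,0,0,0,0,-0.0052,-0.0052,0,0,0,0]'; python3 -m jog '[-0.0029,-0.0022,0,0,0,0]'; python3 -m jog '[-0.0031,-0.002,0,0,0,0]'
```

```text
time: 8.85
tool_pos: [556.6, -189.7, 72.1]
tcp_rot: [179.8, 0.1, 101.3]
ft_force: [-1.2, 2.1, 9.7]
finger_gap: 16.9
grip_force: 31.0
time: 8.98
tool_pos: [555.1, -193.0, 72.1]
tcp_rot: [179.8, 0.1, 101.3]
ft_force: [-1.4, 2.6, 9.8]
finger_gap: 16.8
grip_force: 31.0
time: 9.1
tool_pos: [553.8, -196.5, 72.1]
tcp_rot: [179.8, 0.1, 101.3]
ft_force: [-0.8, 1.3, 8.9]
finger_gap: 16.5
grip_force: 30.9
```

```bash
python3 - <<'E'
from h import *
s=snap("side");save(s,"side4.png")
sd=cv2.imread("pics/side4.png");cv2.imwrite("pics/d.png",cv2.resize(sd[195:230,230:290],(780,455),interpolation=3))
s=r.sense();print(s["tool_pos"],s["ft_force"])
a=-168.6+690;print(circ(a,range(4,41,4)))
u=np.radians(a+90);print("tangent",np.cos(u),np.sin(u))
E
```

```text
[ 553.65609101 -196.97159837   72.08270396] [-1.26925838  0.85534769  8.66675814]
[[-2.6, -1.4], [-5.3, -2.6], [-8.0, -3.6], [-10.8, -4.4], [-13.7, -5.0], [-16.6, -5.4], [-19.5, -5.6], [-22.5, -5.6], [-25.4, -5.4], [-28.3, -4.9]]
tangent -0.31895930929806976 -0.9477684100095858
```

View pics/d.png

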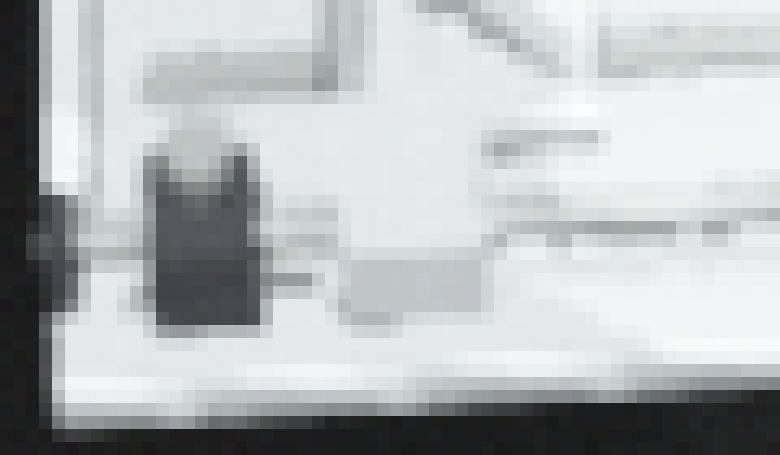

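The picture shows the screw tip at about (325,280) and the arm front at about x 340 in the crop, so roughly 3 mm of gap, or about 27° of wheel. I'll creep the rest of the way.

```bash
python3 -m jog '[-0.0026,-0.0014,0,0,0,0,-0.0053,-0.0026,0,0,0,0,-0.008,-0.0036,0,0,0,0]'; python3 -m jog '[-0.0028,-0.0008,0,0,0,0]'
```

```text
time: 9.52
tool_pos: [552.0, -205.2, 72.1]
tcp_rot: [179.8, 0.1, 101.3]
ft_force: [-0.0, 0.7, 8.7]
finger_gap: 17.0
grip_force: 30.9
time: 9.65
tool_pos: [551.8, -208.1, 72.1]
tcp_rot: [179.8, 0.1, 101.3]
ft_force: [0.4, 0.5, 9.2]
finger_gap: 16.9
grip_force: 30.9
```

```bash
python3 -m jog '[-0.0028,-0.0006,0,0,0,0]';
```

```text
time: 9.78
tool_pos: [551.8, -211.0, 72.1]
tcp_rot: [179.8, 0.1, 101.3]
ft_force: [0.6, 1.7, 7.8]
finger_gap: 16.8
grip_force: 30.9
```

```bash
python3 -m jog '[-0.0029,-0.0004,0,0,0,0]'; python3 -m jog '[-0.002,-0.0002,0,0,0,0]'
```

```text
time: 9.9
tool_pos: [552.0, -213.9, 72.1]
tcp_rot: [179.8, 0.1, 101.3]
ft_force: [-0.0, 1.4, 8.0]
finger_gap: 16.9
grip_force: 30.8
time: 10.02
tool_pos: [552.3, -215.9, 72.1]
tcp_rot: [179.8, 0.1, 101.3]
ft_force: [0.5, 2.1, 8.1]
finger_gap: 16.6
grip_force: 30.8
```

```bash
python3 -m jog '[-0.002,0,0,0,0,0]'
```

```text
time: 10.15
tool_pos: [552.6, -217.8, 72.1]
tcp_rot: [179.8, 0.1, 101.3]
ft_force: [0.5, 1.4, 8.5]
finger_gap: 17.0
grip_force: 30.8
```

```bash
python3 -m jog '[-0.002,0.0002,0,0,0,0]';python3 -m jog '[-0.002,0.0003,0,0,0,0]'; python3 -c "
from h import *
print(circ(-168.6+725,range(3,34,3)))"
```

```text
time: 10.28
tool_pos: [553.1, -219.8, 72.1]
tcp_rot: [179.8, 0.1, 101.3]
ft_force: [-0.2, 1.2, 9.0]
finger_gap: 16.9
grip_force: 30.8
time: 10.4
tool_pos: [553.7, -221.7, 72.1]
tcp_rot: [179.8, 0.1, 101.3]
ft_force: [-1.1, -0.1, 8.6]
finger_gap: 16.8
grip_force: 30.9
[[-2.2, 0.3], [-4.4, 0.6], [-6.5, 1.1], [-8.6, 1.7], [-10.7, 2.4], [-12.7, 3.2], [-14.7, 4.1], [-16.7, 5.1], [-18.6, 6.3], [-20.4, 7.5], [-22.2, 8.8]]
```

```bash
python3 -m jog '[-0.0022,0.0003,0,0,0,0]';python3 -m jog '[-0.0022,0.0004,0,0,0,0]'
```

```text
time: 10.52
tool_pos: [554.4, -223.8, 72.1]
tcp_rot: [179.8, 0.1, 101.3]
ft_force: [-0.9, 0.9, 8.8]
finger_gap: 16.6
grip_force: 30.9
time: 10.65
tool_pos: [555.2, -225.7, 72.1]
tcp_rot: [179.8, 0.1, 101.3]
ft_force: [-1.1, 2.7, 10.3]
finger_gap: 16.7
grip_force: 31.0
```

```bash
python3 -m jog '[-0.0021,0.0005,0,0,0,0]'
```

```text
time: 10.78
tool_pos: [556.0, -227.5, 72.1]
tcp_rot: [179.8, 0.1, 101.3]
ft_force: [-2.4, 3.8, 10.6]
finger_gap: 17.0
grip_force: 31.1
```

```bash
python3 -m jog '[-0.0021,0.0006,0,0,0,0]'
```

```text
time: 10.9
tool_pos: [556.8, -229.2, 72.1]
tcp_rot: [179.9, 0.1, 101.3]
ft_force: [-3.4, 4.3, 13.0]
finger_gap: 17.0
grip_force: 31.2
```

```bash
python3 -m jog '[0,0,0,0,0,0,0,0,0,0,0,0]'; python3 - <<'E'
from h import *
s=snap("side");save(s,"side5.png")
W=cloud(s);P=W.reshape(-1,3)
m=(P[:,0]>640)&(P[:,0]<680)&(P[:,1]>-15)&(P[:,1]<20)&(P[:,2]>45)&(P[:,2]<60);print("thumb",P[m].mean(0))
sd=cv2.imread("pics/side5.png");cv2.imwrite("pics/e.png",cv2.resize(sd[195:230,230:290],(780,455),interpolation=3))
s=r.sense();print(s["tool_pos"],s["ft_force"])
E
```

```text
time: 11.15
tool_pos: [556.9, -229.3, 72.1]
tcp_rot: [179.9, 0.1, 101.3]
ft_force: [-2.6, 2.5, 11.2]
finger_gap: 16.7
grip_force: 31.1
thumb [659.48599061   1.69019154  51.25333631]
[ 556.92954934 -229.31046486   72.09102364] [-1.73546583  2.38592242 10.0471587 ]
```

View pics/e.png

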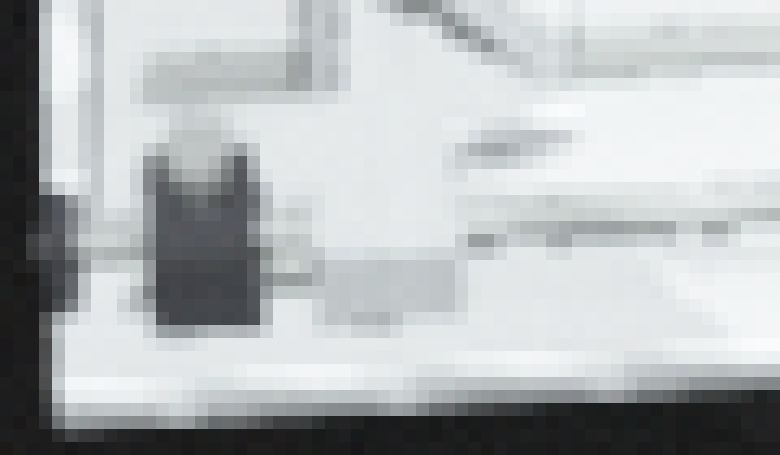

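```bash
python3 -m jog '[-0.001,0.0004,0,0,0,0,-0.001,0.0004,0,0,0,0]'
```

```text
time: 11.45
tool_pos: [557.3, -230.0, 72.0]
tcp_rot: [179.9, 0.1, 101.4]
ft_force: [-3.6, 4.5, 12.4]
finger_gap: 16.5
grip_force: 31.2
```

```bash
python3 -m jog '[-0.001,0.0004,0,0,0,0,-0.001,0.0004,0,0,0,0]'
```

```text
time: 11.7
tool_pos: [557.7, -230.8, 72.0]
tcp_rot: [179.9, 0.0, 101.4]
ft_force: [-3.6, 5.0, 12.2]
finger_gap: 17.0
grip_force: 31.2
```

```bash
python3 -m jog '[-0.001,0.0004,0,0,0,0,-0.001,0.0004,0,0,0,0]'
```

```text
time: 11.95
tool_pos: [558.3, -231.6, 72.0]
tcp_rot: [179.9, 0.0, 101.4]
ft_force: [-4.5, 5.3, 13.4]
finger_gap: 16.8
grip_force: 31.3
```

```bash
python3 -m jog '[-0.0005,0.0002,0,0,0,0,-0.0005,0.0002,0,0,0,0,-0.0005,0.0002,0,0,0,0,-0.0005,0.0002,0,0,0,0]'
python3 - <<'E'
from h import *
for n in("side","top"):
    s=snap(n);P=cloud(s).reshape(-1,3)
    f=lambda x0,x1,y0,y1,z0,z1:P[(P[:,0]>x0)&(P[:,0]<x1)&(P[:,1]>y0)&(P[:,1]<y1)&(P[:,2]>z0)&(P[:,2]<z1)].mean(0)
    print(n,"thumb",f(640,680,-15,20,45,60),"backrest",f(600,700,-160,0,92,100))
    s=r.sense();print(s["tool_pos"],s["ft_force"])
E
```

```text
time: 12.45
tool_pos: [558.5, -232.0, 72.0]
tcp_rot: [179.9, 0.0, 101.4]
ft_force: [-4.0, 5.0, 12.8]
finger_gap: 17.4
grip_force: 31.3
side thumb [659.36124326   1.58766164  50.89887428] backrest [649.82940086 -76.15688547  96.84177095]
[ 558.49575754 -231.99280489   72.03724147] [-4.9581597   5.46055018 13.32048187]
top thumb [660.31454428   0.92643467  52.06185937] backrest [650.26395914 -77.00231863  96.58176223]
[ 558.49515816 -231.99129372   72.04522672] [-6.12317762  4.50582307 13.70762704]
```

Holding still, there is a steady ~7 N tangential reaction at the grip, well above the 1 N friction. That puts roughly 35 N on the screw, and the stop has not moved. Releasing now and going to the reader.

```bash
python3 -m jog '[0,0,0,0,0,0,0,0,0,0,0,0,0,0,-0.03,0,0,0,0,0,-0.08,0,0,0,0,0,-0.14,0,0,0,0,0,-0.14,0,0,0]' 0
python3 - <<'E'
from h import *
print(row([580.5,290,212],[180,0,96.3]))
for n in("side","top"):
    s=snap(n);P=cloud(s).reshape(-1,3)
    f=lambda x0,x1,y0,y1,z0,z1:P[(P[:,0]>x0)&(P[:,0]<x1)&(P[:,1]>y0)&(P[:,1]<y1)&(P[:,2]>z0)&(P[:,2]<z1)].mean(0)
    print(n,"thumb",f(640,680,-15,20,45,60),"backrest",f(600,700,-160,0,92,100))
E
```

```text
time: 13.3
tool_pos: [560.8, -233.9, 216.6]
tcp_rot: [179.5, 0.4, 101.3]
ft_force: [0.0, -1.1, -0.6]
finger_gap: 42.8
grip_force: 0.0
[0.5099, 0.1223, 0.0021, 0.009, 0.0068, 0.088]
side thumb [659.2935294    1.88587436  51.20591548] backrest [647.87665178 -73.54799295  96.77878149]
top thumb [660.3231701    0.92367627  52.02294711] backrest [648.99530749 -76.74759462  96.48367753]
```

```bash
python3 -m jog '[0.51,0.1223,0.002,0,0,0.088,0.51,0.1223,0.002,0,0,0.088,0.51,0.1223,0.002,0,0,0.088,0.51,0.1223,0.002,0,0,0.088,0.51,0.1223,0.002,0,0,0.088,0.51,0.1223,0.002,0,0,0.088,0.51,0.1223,0.002,0,0,0.088,0.51,0.1223,0.002,0,0,0.088]'
python3 -m jog '[0,0,0,0,0,0,0,0,0,0,0,0]'
cat >> h.py <<'E'
def line(P):
    c=P.mean(0);u=np.linalg.svd((P-c)[:,:2],full_matrices=False)[2][0];u*=np.sign(u[1])
    t=(P-c)[:,:2]@u;n=(P-c)[:,:2]@[u[1],-u[0]]
    return np.array([*c,np.degrees(np.arctan2(-u[0],u[1])),*np.percentile(t,[1,99]),*np.percentile(n,[2,98])])
E
python3 - <<'E'
from h import *
np.set_printoptions(precision=1,suppress=True)
print(r.sense()["tool_pos"],r.sense()["tcp_rot"])
for n in("side","top"):
    s=snap(n);P=cloud(s).reshape(-1,3);save(s,n+"6.png")
    f=lambda x0,x1,y0,y1,z0,z1:P[(P[:,0]>x0)&(P[:,0]<x1)&(P[:,1]>y0)&(P[:,1]<y1)&(P[:,2]>z0)&(P[:,2]<z1)]
    print(n,"thumb",f(640,680,-15,20,45,60).mean(0),"backrest",line(f(600,700,-160,0,92,100)),"grip",f(535,600,-260,-200,92,105).mean(0))
    print("lip",line(f(680,730,-170,10,22.5,30)))
    print("reader",line(f(560,600,200,360,160,176)))
    print("arm top",f(600,670,-40,10,30,40).min(0),np.percentile(f(600,670,-40,10,30,40)@[.981,.196,0],[1,5,95,99]))
E
```

```text
time: 14.4
tool_pos: [575.0, 269.0, 204.9]
tcp_rot: [-179.8, 0.1, 96.3]
ft_force: [1.6, -0.9, -0.3]
finger_gap: 42.9
grip_force: 0.0
time: 14.65
tool_pos: [575.3, 267.0, 205.2]
tcp_rot: [-179.8, 0.1, 96.4]
ft_force: [0.8, 0.8, 0.2]
finger_gap: 42.5
grip_force: 0.0
[575.3 267.  205.2] [-179.8    0.1   96.4]<stdin>:7: RuntimeWarning: Mean of empty slice.
  ret = um.true_divide(
h.py:23: RuntimeWarning: Mean of empty slice.
  c=P.mean(0);u=np.linalg.svd((P-c)[:,:2],full_matrices=False)[2][0];u*=np.sign(u[1])
Traceback (most recent call last):
  File "h.py", line 23, in line
    c=P.mean(0);u=np.linalg.svd((P-c)[:,:2],full_matrices=False)[2][0];u*=np.sign(u[1])
                  ~~~~~~~~~~~~~~~~~~~~~~~~~~~~~~~~~~~~~~~~~~~~~~~~~^^^
IndexError: index 0 is out of bounds for axis 0 with size 0
```

```bash
python3 - <<'E'
from h import *
np.set_printoptions(precision=1,suppress=True)
print(row([580.5,290,205],[180,0,96.3]))
for n in("top",):
    s=snap(n);P=cloud(s).reshape(-1,3);save(s,n+"6.png")
    f=lambda x0,x1,y0,y1,z0,z1:P[(P[:,0]>x0)&(P[:,0]<x1)&(P[:,1]>y0)&(P[:,1]<y1)&(P[:,2]>z0)&(P[:,2]<z1)]
    print(n,"thumb",f(640,680,-15,20,45,60).mean(0),"backrest",line(f(600,700,-160,0,92,100)),"grip",f(535,600,-260,-200,92,105).mean(0))
    print("lip",line(f(680,730,-170,10,22.5,30)))
    print("reader",len(f(560,600,200,360,160,176)))
    a=f(600,670,-40,10,30,40);print("arm top",np.percentile(a@[.981,.196,0],[1,5,95,99]))
E
```

```text
[0.023, 0.0073, 0.0008, -0.0027, 0.0012, -0.0004]
top thumb [660.4   0.9  51.9] backrest [649.5 -79.1  96.1  11.2 -47.9  49.4  -3.8   4.3] grip [ 552.8 -223.2  100.4]
lip [700.8 -64.8  26.6  11.4 -60.8  71.3  -5.1   5.5]
reader 83
arm top [595.7 596.7 643.3 654.4]
```

```bash
python3 -m jog '[0.023,0.0073,0,0,0,0,0.023,0.0073,0,0,0,0,0.023,0.0073,0.03,0,0,0,0.023,0.0073,0.055,0,0,0,0.023,0.0073,0.078,0,0,0,0.023,0.0073,0.078,0,0,0,0.023,0.0073,0.078,0,0,0]'
python3 -m jog '[0,0,0,0,0,0,0,0,0,0,0,0,0,0,0,0,0,0,0,0,0,0,0,0,0,0,0,0,0,0]' -1 30
```

```text
time: 15.62
tool_pos: [581.7, 290.4, 130.7]
tcp_rot: [179.9, -0.0, 96.2]
ft_force: [-0.5, 0.5, 0.8]
finger_gap: 42.6
grip_force: 0.0
time: 16.25
tool_pos: [581.9, 291.3, 131.0]
tcp_rot: [179.9, -0.0, 96.3]
ft_force: [0.1, -1.0, 6.1]
finger_gap: 9.2
grip_force: 32.2
```

```bash
python3 -m jog '[0,0,-0.01,0,0,0,0,0,-0.03,0,0,0,0,0,-0.055,0,0,0,0,0,-0.085,0,0,0,0,0,-0.115,0,0,0,0,0,-0.115,0,0,0,0,0,-0.115,0,0,0]' - 45
python3 - <<'E'
from h import *
np.set_printoptions(precision=1,suppress=True)
print(r.sense()["ft_force"],r.sense()["finger_gap"])
for n in("side","top"):
    s=snap(n);save(s,n+"7.png");P=cloud(s).reshape(-1,3)
    f=P[(P[:,0]>555)&(P[:,0]<610)&(P[:,1]>200)&(P[:,1]<345)&(P[:,2]>112)&(P[:,2]<290)]
    print(n,np.percentile(f,[1,50,99],axis=0))
t=cv2.imread("pics/top7.png");sd=cv2.imread("pics/side7.png")
cv2.imwrite("pics/f.png",np.hstack([cv2.resize(t[140:260,110:230],(400,400),interpolation=3),cv2.resize(sd[220:340,210:330],(400,400),interpolation=3)]))
E
```

```text
time: 17.12
tool_pos: [580.6, 291.0, 243.8]
tcp_rot: [-179.9, 0.0, 96.3]
ft_force: [-1.1, -0.6, -2.3]
finger_gap: 9.4
grip_force: 44.5
[-1.1 -0.6 -2.3] 9.393425446592643
side [[561.  252.4 126.3]
 [574.3 309.5 258.3]
 [598.2 342.7 289.1]]
top [[562.2 237.9 127. ]
 [578.4 266.5 230.4]
 [595.4 318.1 287.8]]
```

View pics/f.png

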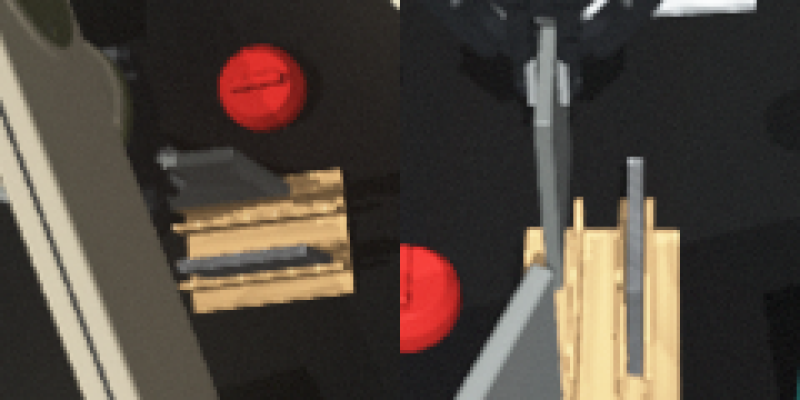

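The reader is held at (545,60–280) in the right half of the picture. The screen side isn't clear from here, so I'll yaw the reader to show its -x face to the side camera.

```bash
python3 -m jog '[0,0,0,0,0,0.18,0,0,0,0,0,0.36,0,0,0,0,0,0.54,0,0,0,0,0,0.7,0,0,0,0,0,0.7]'
python3 - <<'E'
from h import *
s=snap("side");save(s,"side8.png")
R=cv2.Rodrigues(np.array(s["rvec"],float))[0];print("cam",-R.T@np.array(s["tvec"],float).ravel())
t=snap("top");R=cv2.Rodrigues(np.array(t["rvec"],float))[0];print("cam",-R.T@np.array(t["tvec"],float).ravel())
sd=cv2.imread("pics/side8.png");cv2.imwrite("pics/g.png",cv2.resize(sd[210:330,200:320],(600,600),interpolation=3))
E
```

```text
time: 17.85
tool_pos: [580.4, 290.8, 242.9]
tcp_rot: [-179.9, 0.1, 56.3]
ft_force: [-0.4, 0.6, -1.7]
finger_gap: 9.0
grip_force: 44.4
cam [457.4561106  864.38717763 952.86154231]
cam [ 443.12294308    9.35822421 1101.65334   ]
```

View pics/g.png

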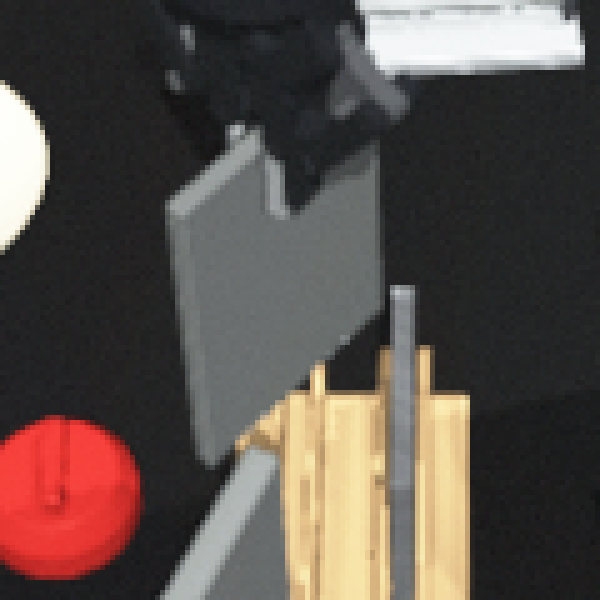

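The picture shows a plain grey -x face at about (280,280) in the crop, so the screen is on +x and no flip is needed.

```bash
cat >> h.py <<'E'
def place(o,th,yaw=11.3,L=123.,org=(598.6,-88.5,0)):
    "TCP world pose for the reader lower edge at stand o (mm), lean th deg"
    Rr=Ro.from_euler("z",yaw,degrees=True)*Ro.from_euler("y",-th,degrees=True)
    M=Rr.as_matrix();p=np.array(org)+Ro.from_euler("z",yaw,degrees=True).apply(o)+L*M[:,2]
    T=np.stack([M[:,1],M[:,0],-M[:,2]],1)
    return p,Ro.from_matrix(T).as_euler("xyz",degrees=True)
E
python3 - <<'E'
from h import *
p,e=place([93.5,0,125],20.5);print(p,e,row(p,e))
E
```

```text
[648.04699611 -78.6195152  240.21067928] [159.5   0.  101.3] [-0.2706, 0.2606, 0.0034, -0.3407, 0.1411, -0.7747]
```

```bash
python3 -m jog '[-0.0338,0.0326,0,-0.0426,0.0176,-0.0968,-0.0677,0.0652,0,-0.0852,0.0353,-0.1937,-0.1184,0.114,0.001,-0.149,0.0617,-0.3389,-0.1691,0.1629,0.002,-0.213,0.0882,-0.4842,-0.2199,0.2117,0.003,-0.2768,0.1146,-0.6294,-0.2537,0.2443,0.003,-0.3194,0.1323,-0.7263,-0.2706,0.2606,0.0034,-0.3407,0.1411,-0.7747,-0.2706,0.2606,0.0034,-0.3407,0.1411,-0.7747]'
python3 -m jog '[0,0,0,0,0,0,0,0,0,0,0,0,0,0,0,0,0,0]'
python3 - <<'E'
from h import *
np.set_printoptions(precision=1,suppress=True)
s=r.sense();print(s["tool_pos"],s["tcp_rot"],s["ft_force"])
for z in(125,60,18):
    p,e=place([93.5,0,z],20.5);print(p,e,row(p,e))
M=Ro.from_euler("z",11.3,degrees=True)*Ro.from_euler("y",-20.5,degrees=True)
for n in("side","top"):
    q=snap(n);P=cloud(q).reshape(-1,3)
    Q=M.inv().apply(P-s["tool_pos"])+[0,0,123]  # reader frame
    f=Q[(abs(Q[:,0])<15)&(abs(Q[:,1])<75)&(Q[:,2]>-25)&(Q[:,2]<100)]
    print(n,len(f),np.percentile(f,[1,5,50,95,99],axis=0).ravel())
E
```

```text
time: 18.95
tool_pos: [646.4, -82.1, 240.4]
tcp_rot: [159.5, 0.0, 101.0]
ft_force: [-0.3, -0.1, -2.1]
finger_gap: 8.9
grip_force: 44.6
time: 19.32
tool_pos: [647.2, -77.4, 241.3]
tcp_rot: [159.4, -0.0, 101.2]
ft_force: [-0.7, -0.2, -2.2]
finger_gap: 8.9
grip_force: 44.6
[647.2 -77.4 241.3] [159.4  -0.  101.2] [-0.7 -0.2 -2.2]
[648.  -78.6 240.2] [159.5   0.  101.3] [-0.0014, 0.0002, 0.0012, 0.0017, 0.0003, -0.0017]
[648.  -78.6 175.2] [159.5   0.  101.3] [-0.0014, -0.0227, 0.0621, 0.0017, 0.0003, -0.0017]
[648.  -78.6 133.2] [159.5   0.  101.3] [-0.0014, -0.0375, 0.1014, 0.0017, 0.0003, -0.0017]
side 429 [ -5.5 -49.9   3.2  -3.6 -42.8   6.4   3.4  21.3  52.2   4.2  51.5  95.2
   4.5  53.9  98.4]
top 128 [-2.2 -6.6  3.2  1.9 -1.5  7.3  4.5 27.9 52.1  5.  51.1 95.2  5.1 51.4
 98.9]
```

```bash
python3 -m jog '[-0.001,-0.0115,0.031,0,0,0,-0.0014,-0.0227,0.062,0,0,0,-0.0014,-0.031,0.084,0,0,0,-0.0014,-0.0355,0.096,0,0,0,-0.0014,-0.0375,0.1014,0,0,0,-0.0014,-0.0375,0.1014,0,0,0,-0.0014,-0.0375,0.1014,0,0,0]'
python3 - <<'E'
from h import *
np.set_printoptions(precision=1,suppress=True)
s=r.sense();print(s["tool_pos"],s["tcp_rot"],s["ft_force"])
p,e=place([93.5,0,18],20.5);print(p,e)
p,e=place([93.5,0,13.5],20.5);print(row(p,e))
E
```

```text
time: 20.3
tool_pos: [648.7, -80.2, 134.6]
tcp_rot: [159.3, 0.0, 101.1]
ft_force: [0.5, -0.0, -1.6]
finger_gap: 8.7
grip_force: 44.5
[648.7 -80.2 134.6] [159.3   0.  101.1] [ 0.5 -0.  -1.6]
[648.  -78.6 133.2] [159.5   0.  101.3]
[0.0016, -0.0024, 0.0054, 0.0035, 0.0019, -0.0033]
```

```bash
python3 -m jog '[0.001,-0.0007,0.0019,0,0,0,0.001,-0.0014,0.0037,0,0,0,0.001,-0.0014,0.0037,0,0,0]'; python3 -m jog '[0,-0.0004,0.0009,0,0,0,0,-0.0004,0.0009,0,0,0]'
```

```text
time: 20.68
tool_pos: [647.7, -79.0, 129.1]
tcp_rot: [159.4, -0.0, 101.1]
ft_force: [-0.1, 0.0, -1.9]
finger_gap: 9.3
grip_force: 44.6
time: 20.92
tool_pos: [647.9, -79.1, 128.8]
tcp_rot: [159.4, -0.0, 101.1]
ft_force: [-2.3, -0.6, 3.1]
finger_gap: 8.6
grip_force: 45.4
```

```bash
python3 -m jog '[0,0,0,0,0,0,0,0,0,0,0,0,0,0,0,0,0,0,0,0,0,0,0,0]' -0.4
python3 - <<'E'
from h import *
s=snap("side");save(s,"side9.png");print(r.sense()["ft_force"])
sd=cv2.imread("pics/side9.png");cv2.imwrite("pics/i.png",cv2.resize(sd[120:240,210:330],(600,600),interpolation=3))
E
```

```text
time: 21.42
tool_pos: [647.7, -79.0, 128.1]
tcp_rot: [159.4, -0.0, 101.1]
ft_force: [0.5, -0.6, 1.2]
finger_gap: 25.7
grip_force: 0.0
[-0.27624149 -0.30389483  0.57549673]
```

View pics/i.png

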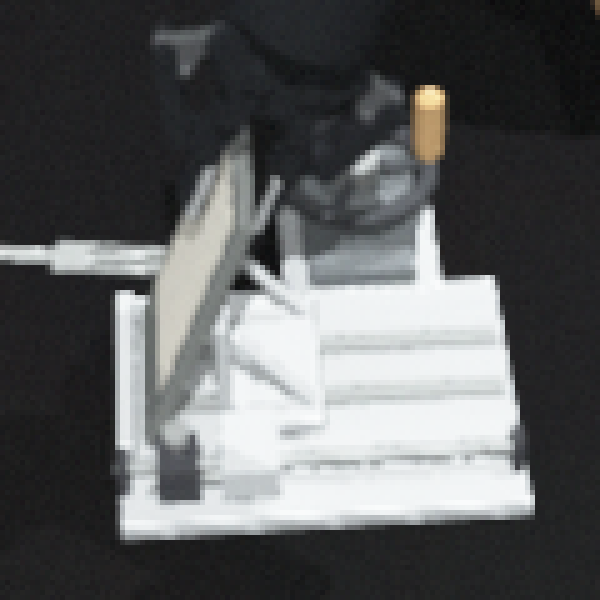

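The reader leans on the backrest with the pale screen facing out, at about (200,270) in the crop, and the fingers are open around its top. Retreating along the tool axis.

```bash
python3 -m jog '[0,0,-0.015,0,0,0,0,0,-0.035,0,0,0,0,0,-0.065,0,0,0,0,0,-0.1,0,0,0,0,0,-0.15,0,0,0,0,0,-0.15,0,0,0,0,0,-0.15,0,0,0]' -0.2
python3 - <<'E'
from h import *
np.set_printoptions(precision=2,suppress=True)
st=Ro.from_euler("z",11.3,degrees=True)
for n in("side","top"):
    s=snap(n);save(s,n+"10.png");P=cloud(s).reshape(-1,3)
    Q=st.inv().apply(P-[598.6,-88.5,0])
    f=lambda x0,x1,y0,y1,z0,z1:Q[(Q[:,0]>x0)&(Q[:,0]<x1)&(Q[:,1]>y0)&(Q[:,1]<y1)&(Q[:,2]>z0)&(Q[:,2]<z1)]
    a=f(30,110,-60,60,30,150); a=a[a[:,0]>97-.5*(a[:,2]-14)]
    A=np.c_[a[:,1:],np.ones(len(a))]; k=np.linalg.lstsq(A,a[:,0],rcond=None)[0]
    print(n,"front x=%.3f y + %.3f z + %.1f"%tuple(k),"x at z=15:",k[1]*15+k[2],"y",np.percentile(a[:,1],[1,99]),"z",a[:,2].max(),"lean",np.arctan(-k[1]))
    w=f(40,100,60,95,28,40);print("arm/stop x hist",np.histogram(w[:,0],bins=np.arange(40,101,3))[0])
    P1=f(20,100,60,95,45,60);print("thumb",P1.mean(0))
sd=cv2.imread("pics/side10.png");tp=cv2.imread("pics/top10.png")
cv2.imwrite("pics/j.png",np.hstack([cv2.resize(sd[195:230,230:270],(400,350),interpolation=3),cv2.resize(tp[150:220,270:350],(400,350),interpolation=3)]))
E
```

```text
time: 22.35
tool_pos: [595.9, -89.5, 270.2]
tcp_rot: [159.3, 0.1, 101.1]
ft_force: [0.0, 0.4, -0.7]
finger_gap: 34.3
grip_force: 0.0
side front x=-0.026 y + -0.399 z + 103.9 x at z=15: 97.92354288225096 y [-51.77  52.29] z 149.7794315117475 lean 0.3800646830332536
arm/stop x hist [14 13 11 11 14  4  5  7  4 10  8  8 11 10  8 10  4  4  1  1]
thumb [77.19 76.66 51.15]
top front x=-0.025 y + -0.405 z + 106.7 x at z=15: 100.60032774040607 y [-49.67  51.06] z 149.9232037335363 lean 0.385069506165539
arm/stop x hist [14 12 13 15 15  4  4  3  6 16 10 11  6  4  6  7  5  6  2  3]
thumb [78.18 75.57 51.4 ]
```

View pics/j.png

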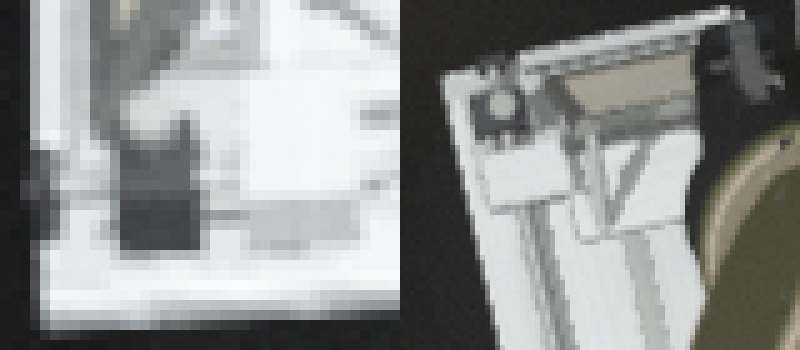

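```bash
python3 - <<'E'
from h import *
np.set_printoptions(precision=1,suppress=True)
for n in("side","top"):
    P=cloud(snap(n)).reshape(-1,3)
    P0=np.load(n+"1.npz")["W"].reshape(-1,3)
    f=lambda P,x0,x1,y0,y1,z0,z1:P[(P[:,0]>x0)&(P[:,0]<x1)&(P[:,1]>y0)&(P[:,1]<y1)&(P[:,2]>z0)&(P[:,2]<z1)]
    for X in(P0,P):
        g=f(X,530,580,-250,-190,96,106);print(n,"grip",g.mean(0) if len(g) else 0,len(g))
        e=np.array([.981,.196,0])
        a=f(X,500,670,-60,15,30,38);a=a[abs(a@[-.196,.981,0]+206.5-76)<18];s=a@e-569.9
        print(" arm x-range",np.percentile(s,[2,10,50]),np.sort(s)[-5:] if 0 else "", "hist",np.histogram(s,bins=np.arange(-60,100,8))[0])
E
```

```text
side grip [ 551.3 -219.1  100.9] 27
 arm x-range [-55.4 -52.4 -34.4]  hist [13 30 26 27  8  1  3  1  1  1  2  1  0  1  0  5 15  8  8]
side grip [ 552.5 -222.7  102. ] 26
 arm x-range [-70.9  -2.9  42. ]  hist [ 2  2  1  0  2  1  3  2  1  4 10 25 24 30 12  3 16  9  5]
top grip [ 552.  -219.3  101.1] 39
 arm x-range [-62.5 -51.9 -33.2]  hist [14 38 30 33 19  2  1  3  2  0  0  3  2  2  4  7 21  5  4]
top grip 0 0
 arm x-range [-67.1  26.1  43.3]  hist [ 2  2  2  0  1  2  1  2  0  1 11 37 31 35 18 10 21  8  2]
```

```bash
python3 -c "
from bench import r
print(r.hand_in())"
```

```text
the job is handed in; nothing more can be done
None
```

The job is handed in at about 22 s of robot time (no verdict was returned): the carriage is wound up against the stop's screw without shoving it, and the e-reader leans on the backrest at about 0.38 rad, screen out and lower edge at the lip; the wheel sprang back slightly on release, so the carriage may sit up to about 1 mm off the screw (limit 2 mm).

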